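# Find the rattling specimen case and present it

## Task

One of the three sealed blue cases has a loose red insert: lift one case after another and shake or rock it lengthwise until you find the one that rattles (its insert slides from end to end; in the other two it is stuck), setting every quiet case back down flat where it stood, and make sure of the rattling one with at least two full shakes to and fro while it is lifted. Finish holding the rattling case in the gripper over the middle of the notebook, about 15 cm up, tipped some 30 degrees with its yellow nose down so that the insert lies at the nose, and keep it there: the program ends while holding it. Never turn a case on its side, and leave the timer, the tape roll and the scraper alone.

Things in the scene. Friction and masses are not known exactly. Their poses are not given: they have to be found in the camera images.
- case_a: case A: sealed blue case, 104 (x) x 46 (y) x 34 mm, about 0.3 kg, lying flat. Yellow end = nose, at its -x end (3 mm bumper); steel clip at its +x end; clear lid over a red insert, white marks at mid length. All three look alike, weights vary a little; any may be the loose one. Origin: centre of the underside, z up. Grasp from above across the 46 mm width at mid length, 15 to 28 mm above the underside
- case_b: case B: sealed blue case, 104 (x) x 46 (y) x 34 mm, about 0.3 kg, lying flat. Yellow end = nose, at its -x end (3 mm bumper); steel clip at its +x end; clear lid over a red insert, white marks at mid length. All three look alike, weights vary a little; any may be the loose one. Origin: centre of the underside, z up. Grasp from above across the 46 mm width at mid length, 15 to 28 mm above the underside
- case_c: case C: sealed blue case, 104 (x) x 46 (y) x 34 mm, about 0.3 kg, lying flat. Yellow end = nose, at its -x end (3 mm bumper); steel clip at its +x end; clear lid over a red insert, white marks at mid length. All three look alike, weights vary a little; any may be the loose one. Origin: centre of the underside, z up. Grasp from above across the 46 mm width at mid length, 15 to 28 mm above the underside
- insert_a (a joint): m, place of the red block (42x36 mm, 0.12 kg) in case A along its length: 0 = middle (all start so), +0.014 = at the nose stop, -0.014 = at the clip-end stop. Stuck (under 2 mm play) in two cases, free in one: there it slides from about 8 deg of tilt or 1.3 m/s2, crosses in about 0.3 s at 20 deg, and stays put when level
- insert_b (a joint): m, place of the red block (42x36 mm, 0.12 kg) in case B along its length: 0 = middle (all start so), +0.014 = at the nose stop, -0.014 = at the clip-end stop. Stuck (under 2 mm play) in two cases, free in one: there it slides from about 8 deg of tilt or 1.3 m/s2, crosses in about 0.3 s at 20 deg, and stays put when level
- insert_c (a joint): m, place of the red block (42x36 mm, 0.12 kg) in case C along its length: 0 = middle (all start so), +0.014 = at the nose stop, -0.014 = at the clip-end stop. Stuck (under 2 mm play) in two cases, free in one: there it slides from about 8 deg of tilt or 1.3 m/s2, crosses in about 0.3 s at 20 deg, and stays put when level
- notebook: closed brown spiral notebook, 148 (x) x 109 (y) x 13 mm, fixed flat on the bench, in the row with the cases, beside or between them; origin: centre of its underside
- bench_timer: white wedge-shaped bench timer, 68x40x58 mm, loose bystander behind the cases; origin: centre of its underside
- tape_roll: roll of beige tape lying flat, 98x96x25 mm, loose bystander behind the cases; origin: centre of its underside. Above and behind it hangs a fixed red-fronted unit: front face at world x = 0.73, 0.33 to 0.43 above the bench, y -0.20 to 0.27; a wrist leaning forward (case nose up) far out can hit it, so shake nearer the robot
- scraper: plastic wax scraper with a black handle, 28x210x11 mm, lying along the bench's front edge (its length along y), loose bystander; origin: underside at mid length
- cold_plate: fixed box with two white covers at the left: right side at world y = 0.21, front at x = 0.41, top 0.12 above the bench (taller behind x = 0.72). Keep the gripper above or clear of it; origin: on the bench in its middle

How it is judged:
On the way, in this order (a step that is already met when the one before it is completed fails the run):
1. shaken in the gripper: the loose insert slides to the clip end of its lifted case (((height (world z) of case_a above 0.05 m and contact force between the fingers and case_a above 1 N and value of joint insert_a below -0.009 m) or (height (world z) of case_b above 0.05 m and contact force between the fingers and case_b above 1 N and value of joint insert_b below -0.009 m) or (height (world z) of case_c above 0.05 m and contact force between the fingers and case_c above 1 N and value of joint insert_c below -0.009 m))), for 0.04 s.
2. then to the nose end (((height (world z) of case_a above 0.05 m and contact force between the fingers and case_a above 1 N and value of joint insert_a above 0.009 m) or (height (world z) of case_b above 0.05 m and contact force between the fingers and case_b above 1 N and value of joint insert_b above 0.009 m) or (height (world z) of case_c above 0.05 m and contact force between the fingers and case_c above 1 N and value of joint insert_c above 0.009 m))), for 0.04 s.
3. and back to the clip end (((height (world z) of case_a above 0.05 m and contact force between the fingers and case_a above 1 N and value of joint insert_a below -0.009 m) or (height (world z) of case_b above 0.05 m and contact force between the fingers and case_b above 1 N and value of joint insert_b below -0.009 m) or (height (world z) of case_c above 0.05 m and contact force between the fingers and case_c above 1 N and value of joint insert_c below -0.009 m))), for 0.04 s.
At the end, for the whole second after the job is handed in: Fingers hold the rattling case still, underside over 90 mm up, within 45 mm sideways of the notebook's centre, tilted 15 to 50 degrees, insert beyond 9 mm at the nose; both quiet cases lie flat, let go, within 40 mm of where they stood (((height (world z) of case_a above 0.09 m and horizontal distance between case_a and notebook below 0.045 m and angle between case_a's own z axis and vertical between 0.26 and 0.87 rad and value of joint insert_a above 0.009 m and contact force between the fingers and case_a above 1 N and linear speed of case_a below 0.03 m/s and height (world z) of each of case_b, case_c below 0.006 m and angle between each of case_b, case_c's own z axis and vertical below 0.06 rad and distance of each of case_b, case_c from where it was at the start of the episode below 0.04 m and linear speed of each of case_b, case_c below 0.02 m/s and contact force between each of the arm, the fingers and case_b below 0.1 N and contact force between each of the arm, the fingers and case_c below 0.1 N) or (height (world z) of case_b above 0.09 m and horizontal distance between case_b and notebook below 0.045 m and angle between case_b's own z axis and vertical between 0.26 and 0.87 rad and value of joint insert_b above 0.009 m and contact force between the fingers and case_b above 1 N and linear speed of case_b below 0.03 m/s and height (world z) of each of case_a, case_c below 0.006 m and angle between each of case_a, case_c's own z axis and vertical below 0.06 rad and distance of each of case_a, case_c from where it was at the start of the episode below 0.04 m and linear speed of each of case_a, case_c below 0.02 m/s and contact force between each of the arm, the fingers and case_a below 0.1 N and contact force between each of the arm, the fingers and case_c below 0.1 N) or (height (world z) of case_c above 0.09 m and horizontal distance between case_c and notebook below 0.045 m and angle between case_c's own z axis and vertical between 0.26 and 0.87 rad and value of joint insert_c above 0.009 m and contact force between the fingers and case_c above 1 N and linear speed of case_c below 0.03 m/s and height (world z) of each of case_a, case_b below 0.006 m and angle between each of case_a, case_b's own z axis and vertical below 0.06 rad and distance of each of case_a, case_b from where it was at the start of the episode below 0.04 m and linear speed of each of case_a, case_b below 0.02 m/s and contact force between each of the arm, the fingers and case_a below 0.1 N and contact force between each of the arm, the fingers and case_b below 0.1 N))); the arm keeps its last pose, push and grip.
It fails at once if the timer, the tape roll or the scraper is shoved (more than 20 mm) (distance of any of bench_timer, tape_roll, scraper from where it was at the start of the episode above 0.02 m).
It fails at once if a case is turned on its side or over (tilted more than 70 degrees) (angle between any of case_a, case_b, case_c's own z axis and vertical above 1.22 rad).
It also fails if it takes over 72 s, if anything falls off the work surface, if the arm or the gripper's body presses on something with over 40 N, if the wrist force passes 120 N, or if a joint passes its speed limit or range.

## Robot

A 6-joint arm with a two-finger parallel gripper is mounted at the origin on a cart in front of the work surface, level with it; the furniture and walls round the work are solid. World frame = base frame: x ahead of the robot, y to its left, z up, the work surface at z = 0. Lengths are in m, angles in rad, forces in N, time in s.
With the tool pointing down it reaches from about 0.375 to 0.9 m from the base axis. Payload 3.1 kg.
Tool frame: the origin (TCP) lies where the fingers leave the gripper's body, on its centre line; the fingertips stand 73 mm ahead of it and the grasp point (between the pads) lies 54 mm ahead of it; z points along the fingers, y is the line along which they close (so a half turn about z gives the same grasp; the last joint's range is limited). The gripper opens to 85 mm and grips with 20 to 120 N. Pads are 22 mm wide; open, the fingers measure 114 mm over their backs; the gripper's body (76 mm by 85 mm) begins 54 mm behind the grasp point. The pads swing forward as they close: fully open they stand 13 mm farther back than shut.
Start: joints at [1.034, 0.527, 1.433, -0, 1.181, -0.178], TCP at [0.219, 0.585, 0.304] pointing down, gripper open.
Joint ranges: [-3.08, 3.08], [-0.75, 2.2], [0.22, 2.44], [-1.43, 4.57], [0, 2.65], [-2.85, 2.85]. Speed limits (rad/s): [2.79, 2.79, 3.14, 3.14, 3.14, 3.14].

## Interface

Orientations are given as a rotation vector (axis times angle).
In Python, from plant import env, imaging, models gives the robot as it stands. The module is installed in compiled form; this text tells all that it offers.
- The arm moves only by the tool send_rows, never from a script. Its argument "motion" is a list of rows, each an object with "slide": the shift along the tool's x, y, z in mm, a list of three; "rot": the turn, a rotation vector about the tool's x, y, z in degrees, a list of three; "jaw": the gripper's target within -1 to 1 (shut at 1, half-way at 0, fully open at -1). In form: [{"slide": [tx, ty, tz], "rot": [rx, ry, rz], "jaw": jaw}, ...]. A call has 1 to 10 rows; each row is the pose to reach, as a shift and turn from the pose commanded when the call began, along the tool's axes at that moment; what a row does not reach only later rows make up. A row lasts 1/12 s, in which the tool goes at most 41.7 mm and 7.16 degrees, less where a joint would pass 70% of its speed; a pose out of reach is approached as far as the arm can. A call with a gripper value outside its range is refused whole. The fingers move at their own pace and stop on an object; "newtons" is the grip in N (left out, the last holds). Time passes only in rows, so rows that repeat a pose let the fingers close. It gives the time, the measured TCP pose, the force, the opening and the grip force at its end, in the units of the state.
- env.observe(): the state, without advancing time (a new reading comes with each control period).
- imaging.read_camera(name): name is "side" or "top"; returns a dict with "pixels" (400x640x3 uint8, blue, green, red), "z_map" (400x640 float32, m along the optical axis (not along the pixel's ray), 0 where there is no reading), "mtx" (3x3 intrinsics, pixels), "eye" and "orientation" of the camera in the world. Camera axes: x right, y down, z forward; pixel columns grow to the right and rows downward; lengths in m; the calibration is good to about 2 mm. A picture is of the moment at which its call begins.
- env.job_done(): hands the job in; it is judged then, once.
Trained networks look in a picture, given as the dict that the camera call returned (one of the last four; its "shot" number tells which), for a name from the list of things; names that differ only in an ending like _2 or _b are one class to them, and where a whole thing is asked for, a point or a joint stands for the part that bears it (a point fixed in the world has none). Each returns a list of dicts, best first, with "conf" (0 to 1); they miss things now and then, are a little off and sometimes report something else, mostly with a low value. They report only what shows in the picture. A call takes as long as a camera call.
- models.look_for(picture, name): "point" ([column, row] in pixels, amid what is visible of it).
- models.regions_of(picture, name): "region" (400x640 bool, what is visible of it) and "point" ([column, row] in pixels, amid what is visible of it).
- models.tip_of(picture, name): "point" ([column, row] in pixels: a listed point, or the origin of a listed thing).
The state is a dict: "time_s": time; "qpos": joint angles; "qd": joint speeds; "effort": joint torques, N m; "tcp_pos": TCP position; "tcp_rot": TCP orientation; "contact_force": force on the tool from outside, world axes, zero at the start; "ft_torque": the same for the moment, N m; "grip_width": opening from 0.0 (shut) to 1.0 (fully open); "gripper_force": force on a finger pad.
Only numpy, scipy, OpenCV 4.12 (cv2) and the standard library are available. Lean on these libraries where they do the work, as an engineer would, in place of code of your own. Each camera call takes 0.05 s, during which the arm holds its last target. There are 200 camera calls.

## Working session

There is one attempt and no reset: what is moved stays moved. The work goes in short steps, Python scripts to look and compute and a tool call to move; the robot and the scene stay as the last step left them, time stands still between calls to the robot, and variables do not carry over. Pictures are saved under pics/ and viewed, at most 10 in all, crops included, and the job is handed in when it is done.

Besides the shell and the picture viewer there is one more tool, called as name([rows], argument=value, ...), one row to a line, values as JSON. send_rows: Moves the arm, as the interface text tells. Its arguments: {"type":"object","properties":{"motion":{"type":"array"},"newtons":{"type":"number"}},"required":["motion"]}

```bash
mkdir -p pics; cat > h.py <<'E'
import numpy as np, cv2
from scipy.spatial.transform import Rotation as R
from plant import env, imaging, models
def rot(o):
    o=np.array(o,float)
    if o.shape==(3,3): return o
    return R.from_rotvec(o).as_matrix() if o.size==3 else R.from_quat(o).as_matrix()
def cloud(p):
    z=p["z_map"]; K=np.array(p["mtx"]); v,u=np.mgrid[:400,:640]
    c=np.stack([(u-K[0,2])/K[0,0]*z,(v-K[1,2])/K[1,1]*z,z],-1)
    return c@rot(p["orientation"]).T+np.array(p["eye"])
E
python3 - <<'E'
from h import *
s=env.observe(); print({k:np.round(v,3) for k,v in s.items()})
for cam in("top","side"):
    p=imaging.read_camera(cam); cv2.imwrite(f"pics/{cam}0.png",p["pixels"])
    print(cam,p["eye"],p["orientation"]); W=cloud(p)
    for n in("case_a","notebook","bench_timer","tape_roll","scraper"):
        for r in models.regions_of(p,n)[:4]:
            m=r["region"]&(p["z_map"]>0); w=W[m]
            if len(w)<20: continue
            top=np.percentile(w[:,2],90); t=w[w[:,2]>top-.008]
            b=cv2.minAreaRect((t[:,:2]*1000).astype(np.float32))
            print(cam,n,round(r["conf"],2),np.round(r["point"]),len(w),"top",round(top,3),"rect",np.round(b[0]),np.round(b[1]),round(b[2],1))
E
```

```text
{'time_s': np.float64(0.0), 'qpos': array([ 1.034,  0.528,  1.434,  0.   ,  1.181, -0.178]), 'qd': array([ 0.   , -0.001,  0.   ,  0.001, -0.002, -0.001]), 'effort': array([ 1.0000e-03, -4.4235e+01, -1.7803e+01, -0.0000e+00,  9.0000e-03,
        0.0000e+00]), 'tcp_pos': array([0.219, 0.585, 0.303]), 'tcp_rot': array([-5.590e-01, -3.091e+00,  3.000e-03]), 'contact_force': array([ 0.792, -0.315, -0.107]), 'ft_torque': array([0.007, 0.038, 0.018]), 'gripper_force': np.float64(0.0), 'grip_width': np.float64(1.002)}
top [0.26110724 0.02360885 1.51726532] [-2.10759202  2.1263329  -0.17132718]
top case_a 0.8 [387. 199.] 618 top 0.038 rect [ 538. -172.] [109.  47.] 15.2
top case_a 0.66 [341. 217.] 613 top 0.038 rect [487. -22.] [ 46. 105.] 70.5
top case_a 0.56 [437. 204.] 629 top 0.039 rect [ 531. -320.] [107.  47.] 4.4
top notebook 0.92 [296. 210.] 1598 top 0.015 rect [517. 116.] [106. 147.] 86.5
top bench_timer 0.83 [286. 152.] 275 top 0.059 rect [692. 139.] [65. 16.] 19.7
top tape_roll 0.73 [355. 142.] 347 top 0.028 rect [701. -69.] [90. 96.] 89.2
top tape_roll 0.72 [341. 218.] 565 top 0.038 rect [487. -22.] [ 46. 105.] 70.5
top scraper 0.76 [323. 251.] 616 top 0.012 rect [378.  32.] [207.  28.] 89.4
side [0.5183715  0.79416365 0.71057179] [-0.01022715  2.86794922 -1.26564153]
side case_a 0.92 [314. 158.] 643 top 0.035 rect [ 543. -169.] [106.  52.] 17.0
side case_a 0.7 [340. 186.] 800 top 0.035 rect [488. -20.] [ 51. 107.] 72.7
side case_a 0.61 [323. 128.] 534 top 0.035 rect [ 532. -320.] [106.  53.] 3.3
side case_a 0.32 [257. 170.] 656 top 0.025 rect [704. -65.] [94. 98.] 3.0
side notebook 0.86 [323. 215.] 779 top 0.012 rect [518.  87.] [ 54. 147.] 86.5
side tape_roll 0.72 [259. 183.] 648 top 0.025 rect [704. -65.] [94. 98.] 3.0
side scraper 0.84 [378. 206.] 584 top 0.011 rect [382.  44.] [193.  28.] 88.4
```

```bash
python3 - <<'E'
import cv2
a=cv2.imread("pics/top0.png")[110:270,250:480]; b=cv2.imread("pics/side0.png")[90:250,220:450]
cv2.imwrite("pics/c0.png",cv2.resize(cv2.vconcat([a,b]),None,fx=1.8,fy=1.8,interpolation=cv2.INTER_CUBIC))
E
```

```text
(no output)
```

View pics/c0.png

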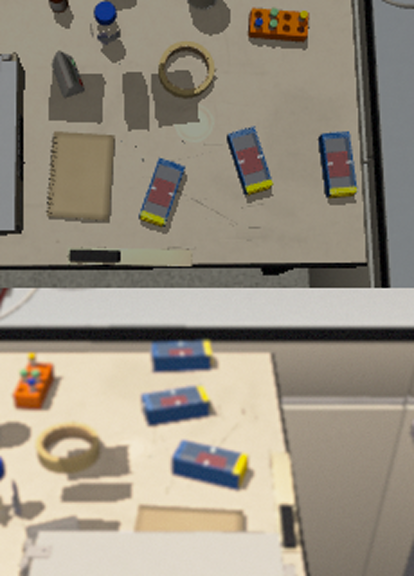

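The notebook is on the left, around (83,175) in this crop. The cases are at (162,192), (250,160) and (338,163), all with their noses toward the robot. The insert of each sits at mid length. I'll start with the left one, case 1.

```bash
cat > go.py <<'E'
# usage: go.py gx gy gz yaw tilt  (grasp point mm, case yaw deg, nose-up tilt deg)
import sys; from h import *
def target(yaw,tilt):
    a=np.radians(yaw+180); x=np.array([np.cos(a),np.sin(a),0]); z=np.array([0,0,-1.]); y=np.cross(z,x)
    return np.stack([x,y,z],1)@R.from_euler("y",tilt,degrees=True).as_matrix()
if __name__=="__main__":
    s=env.observe(); Rc=rot(s["tcp_rot"]); G=np.array(s["tcp_pos"])*1000+54*Rc[:,2]
    print("t",round(float(s["time_s"]),2),"grasp pt",G.round(1),"width",s["grip_width"],"gf",s["gripper_force"])
    for a in sys.argv[1:]:
        v=[float(q) for q in a.split(",")]; T=target(v[3],v[4])
        d=np.array(v[:3])-54*T[:,2]-np.array(s["tcp_pos"])*1000
        print(a,"slide",(Rc.T@d).round(1),"rot",np.degrees(R.from_matrix(Rc.T@T).as_rotvec()).round(1))
E
python3 go.py 487.5,-21.5,150,-19.5,0 487.5,-21.5,24,-19.5,0
```

```text
t 0.6 grasp pt [218.8 585.4 249.9] width 0.996651759738992 gf 0.0
487.5,-21.5,150,-19.5,0 slide [-464.2 -474.4   99.9] rot [-0.  0. -1.]
487.5,-21.5,24,-19.5,0 slide [-464.2 -474.4  225.9] rot [-0.  0. -1.]
```

send_rows([
  {"slide": [-464,-474,60],"rot": [0,0,-1],"jaw": -1},
  {"slide": [-464,-474,60],"rot": [0,0,-1],"jaw": -1},
  {"slide": [-464,-474,60],"rot": [0,0,-1],"jaw": -1},
  {"slide": [-464,-474,60],"rot": [0,0,-1],"jaw": -1},
  {"slide": [-464,-474,60],"rot": [0,0,-1],"jaw": -1},
  {"slide": [-464,-474,60],"rot": [0,0,-1],"jaw": -1},
  {"slide": [-464,-474,60],"rot": [0,0,-1],"jaw": -1},
  {"slide": [-464,-474,60],"rot": [0,0,-1],"jaw": -1},
  {"slide": [-464,-474,60],"rot": [0,0,-1],"jaw": -1},
  {"slide": [-464,-474,60],"rot": [0,0,-1],"jaw": -1},
], newtons=50)

```text
time_s: 1.43
tcp_pos: [0.3875, 0.2042, 0.2666]
tcp_rot: [0.531, 3.095, 0.001]
contact_force: [0.4, 0.2, 0.4]
grip_width: 0.997
gripper_force: 0.0
```

```bash
python3 go.py 487.5,-21.5,150,-19.5,0 487.5,-21.5,24,-19.5,0
```

```text
t 1.43 grasp pt [387.5 204.3 212.6] width 0.9968995548640611 gf 0.0
487.5,-21.5,150,-19.5,0 slide [-169.5 -179.5   62.7] rot [0.  0.1 0. ]
487.5,-21.5,24,-19.5,0 slide [-169.4 -179.6  188.7] rot [0.  0.1 0. ]
```

send_rows([
  {"slide": [-169,-179,100],"rot": [0,0,0],"jaw": -1},
  {"slide": [-169,-179,100],"rot": [0,0,0],"jaw": -1},
  {"slide": [-169,-179,100],"rot": [0,0,0],"jaw": -1},
  {"slide": [-169,-179,100],"rot": [0,0,0],"jaw": -1},
  {"slide": [-169,-179,100],"rot": [0,0,0],"jaw": -1},
  {"slide": [-169,-179,100],"rot": [0,0,0],"jaw": -1},
  {"slide": [-169,-179,100],"rot": [0,0,0],"jaw": -1},
  {"slide": [-169,-179,100],"rot": [0,0,0],"jaw": -1},
  {"slide": [-169,-179,100],"rot": [0,0,0],"jaw": -1},
  {"slide": [-169,-179,100],"rot": [0,0,0],"jaw": -1},
])

```text
time_s: 2.27
tcp_pos: [0.4855, -0.0181, 0.1667]
tcp_rot: [-0.531, -3.095, -0.001]
contact_force: [0.5, -0.1, -0.0]
grip_width: 0.998
gripper_force: 0.0
```

```bash
python3 go.py 487.5,-21.5,150,-19.5,0 487.5,-21.5,24,-19.5,0; python3 -c "
from h import *
p=imaging.read_camera('side');cv2.imwrite('pics/s1.png',cv2.resize(p['pixels'][60:260,220:460],None,fx=2.5,fy=2.5))"
```

```text
t 2.27 grasp pt [485.5 -18.1 112.7] width 0.9983193460145677 gf 0.0
487.5,-21.5,150,-19.5,0 slide [ -2.9  -2.6 -37.3] rot [ 0.  -0.1  0. ]
487.5,-21.5,24,-19.5,0 slide [-3.1 -2.6 88.7] rot [ 0.  -0.1  0. ]
```

View pics/s1.png

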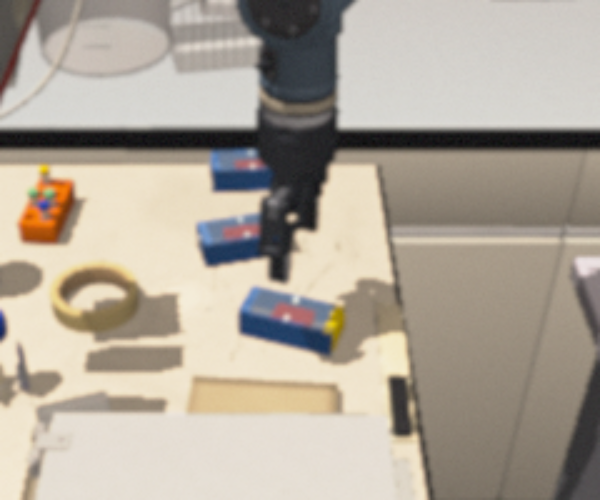

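The gripper is open above case 1 (at 295,315 in this crop) and lined up with it. Next I descend and grip.

send_rows([
  {"slide": [-3,-3,30],"rot": [0,0,0],"jaw": -1},
  {"slide": [-3,-3,60],"rot": [0,0,0],"jaw": -1},
  {"slide": [-3,-3,88],"rot": [0,0,0],"jaw": -1},
  {"slide": [-3,-3,88],"rot": [0,0,0],"jaw": -1},
  {"slide": [-3,-3,88],"rot": [0,0,0],"jaw": 1},
  {"slide": [-3,-3,88],"rot": [0,0,0],"jaw": 1},
  {"slide": [-3,-3,88],"rot": [0,0,0],"jaw": 1},
  {"slide": [-3,-3,88],"rot": [0,0,0],"jaw": 1},
  {"slide": [-3,-3,88],"rot": [0,0,0],"jaw": 1},
  {"slide": [-3,-3,88],"rot": [0,0,0],"jaw": 1},
])

```text
time_s: 3.15
tcp_pos: [0.4891, -0.0229, 0.0805]
tcp_rot: [0.531, 3.093, -0.0]
contact_force: [0.1, 1.7, 6.7]
grip_width: 0.53
gripper_force: 52.4
```

```bash
python3 go.py 485,-22,130,-19.5,0 485,-22,150,-19.5,22
```

```text
t 3.15 grasp pt [489.3 -22.9  26.5] width 0.5302270979719746 gf 52.42914140224457
485,-22,130,-19.5,0 slide [   3.8   -0.5 -103.5] rot [0.  0.2 0. ]
485,-22,150,-19.5,22 slide [ -16.5   -0.5 -119.5] rot [ 0.  22.2  0. ]
```

send_rows([
  {"slide": [0,0,-35],"rot": [0,0,0],"jaw": 1},
  {"slide": [0,0,-70],"rot": [0,0,0],"jaw": 1},
  {"slide": [0,0,-104],"rot": [0,0,0],"jaw": 1},
  {"slide": [0,0,-104],"rot": [0,0,0],"jaw": 1},
  {"slide": [-6,0,-120],"rot": [0,7,0],"jaw": 1},
  {"slide": [-12,0,-120],"rot": [0,14,0],"jaw": 1},
  {"slide": [-20,0,-120],"rot": [0,22,0],"jaw": 1},
  {"slide": [-20,0,-120],"rot": [0,22,0],"jaw": 1},
  {"slide": [-20,0,-120],"rot": [0,22,0],"jaw": 1},
  {"slide": [-20,0,-120],"rot": [0,22,0],"jaw": 1},
])

```text
time_s: 3.98
tcp_pos: [0.5067, -0.0296, 0.198]
tcp_rot: [-0.468, -2.722, -0.091]
contact_force: [0.5, 1.1, -3.0]
grip_width: 0.53
gripper_force: 53.2
```

```bash
cat > meas.py <<'E'
import sys; from h import *
f=[];
for i in range(8):
    p=imaging.read_camera("side"); s=env.observe(); Rc=rot(s["tcp_rot"])
    f.append(np.r_[Rc.T@np.array(s["ft_torque"]),Rc.T@np.array(s["contact_force"])])
f=np.array(f); print("tool torque",f.mean(0)[:3].round(4),"sd",f.std(0)[:3].round(4),"force",f.mean(0)[3:].round(2))
cv2.imwrite(f"pics/{sys.argv[1]}.png",p["pixels"])
E
python3 meas.py up1; python3 go.py 485,-22,130,-19.5,-22 489.3,-22.9,130,-19.5,0
```

```text
tool torque [-1.000e-04 -3.961e-01 -1.720e-02] sd [0.0416 0.0277 0.035 ] force [-1.09 -0.04  2.56]
t 4.38 grasp pt [487.8 -22.8 148.5] width 0.5226233322252676 gf 53.21489632129669
485,-22,130,-19.5,-22 slide [33.2 -0.2 33.4] rot [ -0. -44.   0.]
489.3,-22.9,130,-19.5,0 slide [11.9  0.4 20.5] rot [ -0. -22.   0.]
```

send_rows([
  {"slide": [7,0,1],"rot": [0,-7,0],"jaw": 1},
  {"slide": [13,0,2],"rot": [0,-14,0],"jaw": 1},
  {"slide": [19,0,4],"rot": [0,-21,0],"jaw": 1},
  {"slide": [25,0,6],"rot": [0,-28,0],"jaw": 1},
  {"slide": [31,0,10],"rot": [0,-35,0],"jaw": 1},
  {"slide": [37,0,15],"rot": [0,-44,0],"jaw": 1},
  {"slide": [37,0,15],"rot": [0,-44,0],"jaw": 1},
  {"slide": [37,0,15],"rot": [0,-44,0],"jaw": 1},
  {"slide": [37,0,15],"rot": [0,-44,0],"jaw": 1},
  {"slide": [37,0,15],"rot": [0,-44,0],"jaw": 1},
])

```text
time_s: 5.22
tcp_pos: [0.4707, -0.0168, 0.1988]
tcp_rot: [0.468, 2.721, -0.091]
contact_force: [-0.1, 0.6, -2.7]
grip_width: 0.528
gripper_force: 53.2
```

```bash
python3 meas.py down1; python3 go.py 487.8,-22.8,148,-19.5,22 489.3,-22.9,130,-19.5,0;python3 -c "
from h import *
cv2.imwrite('pics/ud1.png',cv2.resize(cv2.hconcat([cv2.imread(f'pics/{n}1.png')[90:220,280:380] for n in('up','down')]),None,fx=4,fy=4,interpolation=cv2.INTER_CUBIC))"
```

```text
tool torque [ 0.0054  0.3583 -0.0099] sd [0.0217 0.0349 0.0232] force [ 0.91 -0.4   2.78]
t 5.62 grasp pt [488.8 -23.2 148.2] width 0.5256170669302758 gf 53.21495220065117
487.8,-22.8,148,-19.5,22 slide [-36.4   0.1  15. ] rot [-0. 44. -0.]
489.3,-22.9,130,-19.5,0 slide [-13.8   0.5  21. ] rot [-0. 22. -0.]
```

View pics/ud1.png

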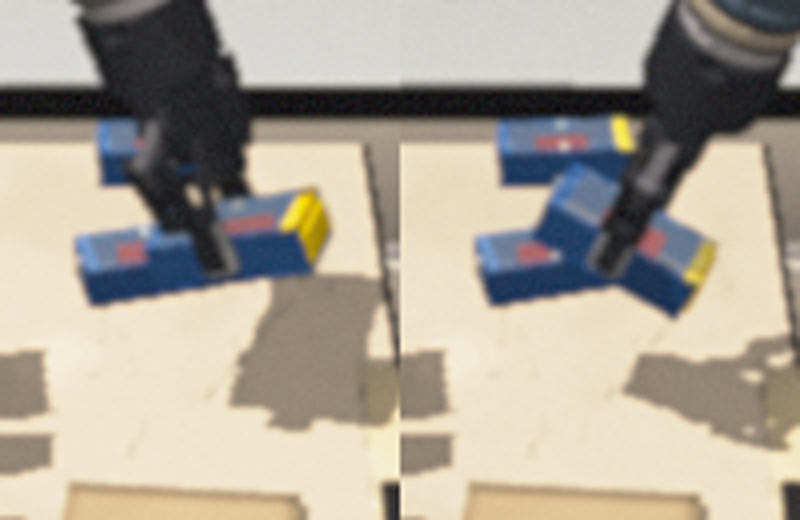

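The lifted case shows its red insert centred both nose up and nose down: its nose-side end is at about (272,222), then (663,243). Case 1 looks quiet. I'll set it back after the nose-down tilt and check its lid from the top camera.

send_rows([
  {"slide": [-4,0,5],"rot": [0,6,0],"jaw": 1},
  {"slide": [-7,0,10],"rot": [0,12,0],"jaw": 1},
  {"slide": [-11,0,16],"rot": [0,18,0],"jaw": 1},
  {"slide": [-14,0,21],"rot": [0,22,0],"jaw": 1},
  {"slide": [1,0,58],"rot": [0,22,0],"jaw": 1},
  {"slide": [16,0,95],"rot": [0,22,0],"jaw": 1},
  {"slide": [21,0,107],"rot": [0,22,0],"jaw": 1},
  {"slide": [25,0,116],"rot": [0,22,0],"jaw": 1},
  {"slide": [25,0,116],"rot": [0,22,0],"jaw": 1},
  {"slide": [25,0,116],"rot": [0,22,0],"jaw": 1},
])

```text
time_s: 6.45
tcp_pos: [0.4892, -0.0233, 0.0814]
tcp_rot: [0.532, 3.095, -0.0]
contact_force: [-0.2, 0.3, -2.0]
grip_width: 0.526
gripper_force: 55.4
```

```bash
python3 go.py 489.3,-22.9,26,-19.5,0 489.3,-22.9,150,-19.5,0 541,-170.5,150,16,0
```

```text
t 6.45 grasp pt [489.3 -23.3  27.4] width 0.5257886266914328 gf 55.392266660928726
489.3,-22.9,26,-19.5,0 slide [0.  0.4 1.4] rot [0.  0.1 0. ]
489.3,-22.9,150,-19.5,0 slide [-1.000e-01  4.000e-01 -1.226e+02] rot [0.  0.1 0. ]
541,-170.5,150,16,0 slide [ -98.1 -121.5 -122.4] rot [ -0.    0.1 -35.5]
```

send_rows([
  {"slide": [0,0,1],"rot": [0,0,0],"jaw": 1},
  {"slide": [0,0,1],"rot": [0,0,0],"jaw": -1},
  {"slide": [0,0,1],"rot": [0,0,0],"jaw": -1},
  {"slide": [0,0,1],"rot": [0,0,0],"jaw": -1},
  {"slide": [0,0,1],"rot": [0,0,0],"jaw": -1},
  {"slide": [0,0,-40],"rot": [0,0,0],"jaw": -1},
  {"slide": [0,0,-80],"rot": [0,0,0],"jaw": -1},
  {"slide": [-30,-30,-110],"rot": [0,0,-7],"jaw": -1},
  {"slide": [-56,-65,-110],"rot": [0,0,-14],"jaw": -1},
  {"slide": [-80,-92,-110],"rot": [0,0,-21],"jaw": -1},
])

```text
time_s: 7.28
tcp_pos: [0.5323, -0.132, 0.1942]
tcp_rot: [-0.055, 3.137, -0.003]
contact_force: [1.3, 0.6, -0.4]
grip_width: 1.0
gripper_force: 0.0
```

```bash
python3 go.py 541,-170.5,110,16,0 541,-170.5,25,16,0
```

```text
t 7.28 grasp pt [ 532.6 -132.1  140.2] width 0.999837149504206 gf 0.0
541,-170.5,110,16,0 slide [ -7.2 -38.7  30.3] rot [ -0.2   0.2 -14. ]
541,-170.5,25,16,0 slide [ -6.8 -38.5 115.3] rot [ -0.2   0.2 -14. ]
```

send_rows([
  {"slide": [-7,-38,30],"rot": [0,0,-7],"jaw": -1},
  {"slide": [-7,-38,30],"rot": [0,0,-14],"jaw": -1},
  {"slide": [-7,-38,30],"rot": [0,0,-14],"jaw": -1},
  {"slide": [-7,-38,30],"rot": [0,0,-14],"jaw": -1},
  {"slide": [-7,-38,30],"rot": [0,0,-14],"jaw": -1},
])

```text
time_s: 7.7
tcp_pos: [0.5387, -0.168, 0.1615]
tcp_rot: [0.421, -3.113, -0.001]
contact_force: [-0.2, 0.5, -0.1]
grip_width: 0.997
gripper_force: 0.0
```

```bash
python3 - <<'E'
from h import *
p=imaging.read_camera("top"); cv2.imwrite("pics/t2.png",p["pixels"])
q=imaging.read_camera("side")
W=cloud(p); b=p["pixels"].astype(int)
for n,pp in(("top",p),("side",q)):
  W=cloud(pp)
  for r in models.regions_of(pp,"case_a"):
    w=W[r["region"]&(pp["z_map"]>0)]; t=w[w[:,2]>np.percentile(w[:,2],90)-.008]
    rc=cv2.minAreaRect((t[:,:2]*1000).astype(np.float32)); print(n,round(r["conf"],2),np.round(rc[0]),np.round(rc[1]),round(rc[2],1))
cv2.imwrite("pics/t2c.png",cv2.vconcat([cv2.resize(p["pixels"][185:245,300:400],None,fx=5,fy=5,interpolation=cv2.INTER_CUBIC),cv2.resize(q["pixels"][150:210,280:380],None,fx=5,fy=5,interpolation=cv2.INTER_CUBIC)]))
E
python3 go.py 541,-170.5,25,16,0
```

```text
top 0.85 [ 530. -320.] [109.  48.] 3.0
side 0.91 [ 542. -171.] [108.  56.] 15.2
side 0.89 [ 528. -223.] [106. 246.] 4.5
side 0.47 [519.  87.] [ 50. 148.] 87.3
t 7.9 grasp pt [ 539.3 -168.   107.9] width 0.9992329339453859 gf 0.0
541,-170.5,25,16,0 slide [-1.  -2.9 82.9] rot [-0.   0.  -0.5]
```

View pics/t2c.png

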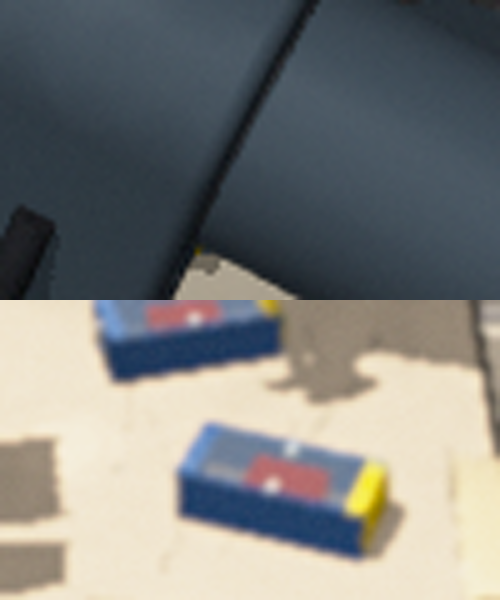

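Back on the bench, case 1's insert is unchanged relative to its marks: red centre at (288,478), marks at (292,447) and (272,485). It is quiet and sits flat in its place. Case 2 is next.

send_rows([
  {"slide": [-1,-3,30],"rot": [0,0,0],"jaw": -1},
  {"slide": [-1,-3,60],"rot": [0,0,0],"jaw": -1},
  {"slide": [-1,-3,83],"rot": [0,0,0],"jaw": -1},
  {"slide": [-1,-3,83],"rot": [0,0,0],"jaw": -1},
  {"slide": [-1,-3,83],"rot": [0,0,0],"jaw": 1},
  {"slide": [-1,-3,83],"rot": [0,0,0],"jaw": 1},
  {"slide": [-1,-3,83],"rot": [0,0,0],"jaw": 1},
  {"slide": [-1,-3,83],"rot": [0,0,0],"jaw": 1},
  {"slide": [-1,-3,83],"rot": [0,0,0],"jaw": 1},
  {"slide": [-1,-3,83],"rot": [0,0,0],"jaw": 1},
])

```text
time_s: 8.73
tcp_pos: [0.542, -0.1719, 0.0803]
tcp_rot: [-0.423, 3.11, -0.003]
contact_force: [-0.4, 1.6, 6.8]
grip_width: 0.528
gripper_force: 53.4
```

```bash
python3 go.py 541,-170.5,150,15.5,0 500,-165,150,15.5,0 500,-165,150,15.5,22
```

```text
t 8.73 grasp pt [ 542.1 -172.    26.3] width 0.5284014766042904 gf 53.358737379312515
541,-170.5,150,15.5,0 slide [   0.2    1.4 -123.7] rot [-0.1  0.1 -0. ]
500,-165,150,15.5,0 slide [  38.3   17.6 -123.9] rot [-0.1  0.1 -0. ]
500,-165,150,15.5,22 slide [  18.1   17.6 -119.9] rot [-0.1 22.1 -0. ]
```

send_rows([
  {"slide": [0,0,-35],"rot": [0,0,0],"jaw": 1},
  {"slide": [0,0,-70],"rot": [0,0,0],"jaw": 1},
  {"slide": [20,9,-100],"rot": [0,0,0],"jaw": 1},
  {"slide": [38,17,-124],"rot": [0,0,0],"jaw": 1},
  {"slide": [32,17,-124],"rot": [0,7,0],"jaw": 1},
  {"slide": [25,17,-122],"rot": [0,14,0],"jaw": 1},
  {"slide": [18,17,-120],"rot": [0,22,0],"jaw": 1},
  {"slide": [18,17,-120],"rot": [0,22,0],"jaw": 1},
  {"slide": [18,17,-120],"rot": [0,22,0],"jaw": 1},
  {"slide": [18,17,-120],"rot": [0,22,0],"jaw": 1},
])

```text
time_s: 9.57
tcp_pos: [0.5183, -0.1598, 0.1979]
tcp_rot: [0.373, -2.736, 0.071]
contact_force: [-0.8, 0.3, -3.6]
grip_width: 0.53
gripper_force: 53.2
```

```bash
python3 meas.py up2
```

```text
tool torque [ 0.006  -0.3433 -0.0077] sd [0.0256 0.0183 0.0203] force [-1.18 -0.15  2.56]
```

send_rows([
  {"slide": [7,0,1],"rot": [0,-7,0],"jaw": 1},
  {"slide": [13,0,2],"rot": [0,-14,0],"jaw": 1},
  {"slide": [19,0,4],"rot": [0,-21,0],"jaw": 1},
  {"slide": [25,0,6],"rot": [0,-28,0],"jaw": 1},
  {"slide": [31,0,10],"rot": [0,-35,0],"jaw": 1},
  {"slide": [37,0,15],"rot": [0,-44,0],"jaw": 1},
  {"slide": [37,0,15],"rot": [0,-44,0],"jaw": 1},
  {"slide": [37,0,15],"rot": [0,-44,0],"jaw": 1},
  {"slide": [37,0,15],"rot": [0,-44,0],"jaw": 1},
  {"slide": [37,0,15],"rot": [0,-44,0],"jaw": 1},
])

```text
time_s: 10.8
tcp_pos: [0.5005, -0.16, 0.2151]
tcp_rot: [-0.353, 2.784, 0.052]
contact_force: [-0.2, -0.2, -3.1]
grip_width: 0.53
gripper_force: 53.2
```

```bash
python3 meas.py down2; python3 go.py 542,-172,130,15.5,0 542,-172,80,15.5,0 542,-172,26,15.5,0;python3 -c "
from h import *
cv2.imwrite('pics/ud2.png',cv2.resize(cv2.hconcat([cv2.imread(f'pics/{n}2.png')[90:190,280:380] for n in('up','down')]),None,fx=4,fy=4,interpolation=cv2.INTER_CUBIC))"
```

```text
tool torque [-0.0234  0.2872  0.0188] sd [0.0241 0.0265 0.0272] force [ 0.72 -0.43  2.19]
t 11.2 grasp pt [ 517.8 -155.6  163.9] width 0.5282154860955378 gf 53.24390307068825
542,-172,130,15.5,0 slide [-24.9 -22.   41.6] rot [-0.5 19.3 -1.1]
542,-172,80,15.5,0 slide [ -8.4 -21.8  88.7] rot [-0.5 19.3 -1.1]
542,-172,26,15.5,0 slide [  9.5 -21.5 139.7] rot [-0.5 19.3 -1.1]
```

View pics/ud2.png

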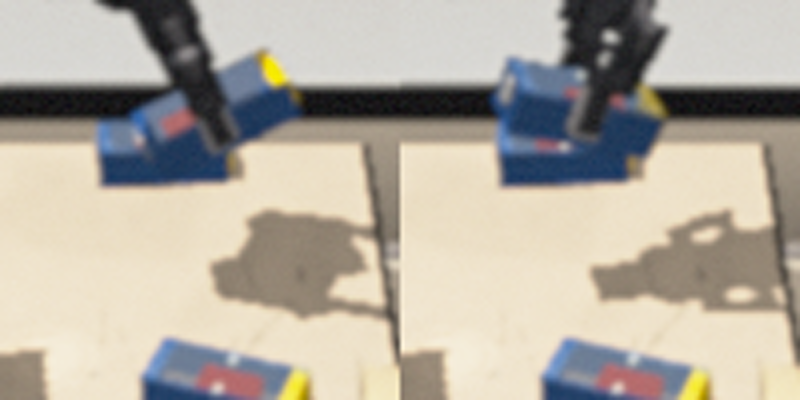

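```bash
python3 go.py 500,-165,150,15.5,22; python3 -c "
from h import *
print(np.round(env.observe()['qpos'],2))
p=imaging.read_camera('side')
I=[cv2.imread('pics/up2.png'),cv2.imread('pics/down2.png'),p['pixels']]
cv2.imwrite('pics/ud2b.png',cv2.resize(cv2.hconcat([cv2.convertScaleAbs(i[98:142,305:360],alpha=1.5) for i in I[:2]]),None,fx=7,fy=7,interpolation=cv2.INTER_CUBIC))"
```

```text
t 11.2 grasp pt [ 517.8 -155.6  163.9] width 0.5282154860955378 gf 53.24390307068825
500,-165,150,15.5,22 slide [-12.6  -4.5  20.1] rot [-0.2 41.3 -1.2]
[-0.63  0.48  1.93  0.49  0.56 -2.85]
```

View pics/ud2b.png

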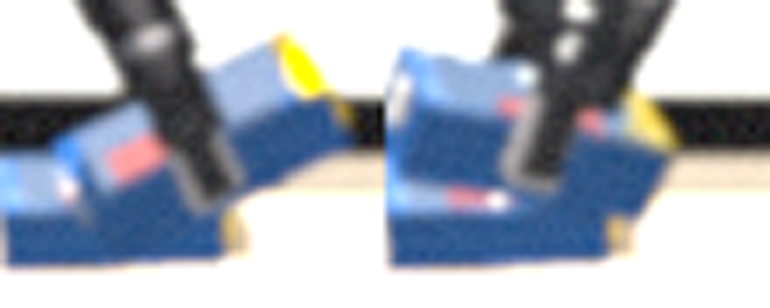

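Case 2 is the loose one. Nose up, its red shows only on the clip side, at about (135,160). Nose down, it reaches the nose side, at about (590,122). Joint 6 has hit its limit at this yaw, so I'll rock it nose up here and then turn it near yaw -10 over the notebook.

send_rows([
  {"slide": [-4,-1,3],"rot": [0,7,0],"jaw": 1},
  {"slide": [-8,-2,6],"rot": [0,14,0],"jaw": 1},
  {"slide": [-10,-3,10],"rot": [0,21,0],"jaw": 1},
  {"slide": [-12,-4,14],"rot": [0,28,0],"jaw": 1},
  {"slide": [-12,-4,18],"rot": [0,35,-1],"jaw": 1},
  {"slide": [-12,-4,20],"rot": [0,41,-1],"jaw": 1},
  {"slide": [-12,-4,20],"rot": [0,41,-1],"jaw": 1},
  {"slide": [-12,-4,20],"rot": [0,41,-1],"jaw": 1},
  {"slide": [-12,-4,20],"rot": [0,41,-1],"jaw": 1},
  {"slide": [-12,-4,20],"rot": [0,41,-1],"jaw": 1},
])

```text
time_s: 12.08
tcp_pos: [0.5179, -0.1594, 0.2004]
tcp_rot: [0.365, -2.744, 0.075]
contact_force: [-1.1, 0.5, -3.1]
grip_width: 0.526
gripper_force: 53.2
```

```bash
python3 go.py 500,-30,176,0,20 505,114,176,-10,20; python3 -c "
from h import *
print(np.round(env.observe()['qpos'],2))"
```

```text
t 12.08 grasp pt [ 498.8 -164.8  150.1] width 0.5259835366165566 gf 53.219876289367676
500,-30,176,0,20 slide [-22.2 124.6 -37.7] rot [-5.6 -1.5 14.1]
505,114,176,-10,20 slide [-60.5 259.3 -53.4] rot [-9.1 -1.5 23.5]
[-0.41  0.66  1.56 -0.25  1.22 -2.12]
```

send_rows([
  {"slide": [-5,30,-15],"rot": [-1,0,3],"jaw": 1},
  {"slide": [-10,62,-25],"rot": [-3,-1,7],"jaw": 1},
  {"slide": [-16,94,-33],"rot": [-4,-1,11],"jaw": 1},
  {"slide": [-22,125,-38],"rot": [-6,-1,14],"jaw": 1},
  {"slide": [-30,158,-42],"rot": [-7,-1,16],"jaw": 1},
  {"slide": [-40,192,-46],"rot": [-8,-1,19],"jaw": 1},
  {"slide": [-50,226,-50],"rot": [-8,-1,21],"jaw": 1},
  {"slide": [-60,259,-53],"rot": [-9,-1,23],"jaw": 1},
  {"slide": [-60,259,-53],"rot": [-9,-1,23],"jaw": 1},
  {"slide": [-60,259,-53],"rot": [-9,-1,23],"jaw": 1},
])

```text
time_s: 12.92
tcp_pos: [0.5224, 0.1112, 0.2267]
tcp_rot: [-0.226, -2.776, -0.037]
contact_force: [0.3, 0.1, -2.3]
grip_width: 0.531
gripper_force: 53.4
```

```bash
python3 meas.py up3; python3 go.py 505,114,176,-10,-2 505,114,176,-10,-28; python3 -c "
from h import *
print(np.round(env.observe()['qpos'],2))"
```

```text
tool torque [-0.0048 -0.3242 -0.007 ] sd [0.0225 0.0176 0.0127] force [-1.3   0.21  2.75]
t 13.32 grasp pt [504.7 112.5 175.6] width 0.5250159399794119 gf 53.369970470666885
505,114,176,-10,-2 slide [20.8  1.4  3.7] rot [ -0.2 -22.5   0.4]
505,114,176,-10,-28 slide [40.6  1.6 17.8] rot [ -0.1 -48.5   0.5]
[-0.02  0.62  1.56  0.05  1.32 -1.45]
```

Rock nose down, nose up once more, then finish nose down.

send_rows([
  {"slide": [6,0,0],"rot": [0,-7,0],"jaw": 1},
  {"slide": [13,1,1],"rot": [0,-14,0],"jaw": 1},
  {"slide": [20,1,3],"rot": [0,-21,0],"jaw": 1},
  {"slide": [26,1,6],"rot": [0,-28,0],"jaw": 1},
  {"slide": [31,1,10],"rot": [0,-35,0],"jaw": 1},
  {"slide": [36,1,14],"rot": [0,-42,0],"jaw": 1},
  {"slide": [40,1,18],"rot": [0,-48,0],"jaw": 1},
  {"slide": [40,1,18],"rot": [0,-48,0],"jaw": 1},
  {"slide": [40,1,18],"rot": [0,-48,0],"jaw": 1},
  {"slide": [40,1,18],"rot": [0,-48,0],"jaw": 1},
])

```text
time_s: 14.15
tcp_pos: [0.4796, 0.1182, 0.223]
tcp_rot: [0.219, 2.658, -0.059]
contact_force: [-0.4, 0.2, -2.4]
grip_width: 0.529
gripper_force: 53.4
```

```bash
python3 meas.py down3; python3 go.py 505,114,176,-10,20
```

```text
tool torque [-0.0011  0.4147  0.0145] sd [0.0429 0.0302 0.0326] force [1.08 0.32 2.57]
t 14.55 grasp pt [505.3 114.2 175.5] width 0.5286646275558704 gf 53.408277332782745
505,114,176,-10,20 slide [-39.8  -0.6  17. ] rot [-0.1 47.5  0.5]
```

send_rows([
  {"slide": [-6,0,0],"rot": [0,7,0],"jaw": 1},
  {"slide": [-13,0,1],"rot": [0,14,0],"jaw": 1},
  {"slide": [-20,0,3],"rot": [0,21,0],"jaw": 1},
  {"slide": [-26,0,6],"rot": [0,28,0],"jaw": 1},
  {"slide": [-31,0,10],"rot": [0,35,0],"jaw": 1},
  {"slide": [-36,0,14],"rot": [0,42,0],"jaw": 1},
  {"slide": [-40,0,18],"rot": [0,48,0],"jaw": 1},
  {"slide": [-40,0,18],"rot": [0,48,0],"jaw": 1},
  {"slide": [-40,0,18],"rot": [0,48,0],"jaw": 1},
  {"slide": [-40,0,18],"rot": [0,48,0],"jaw": 1},
])

```text
time_s: 15.38
tcp_pos: [0.5241, 0.1112, 0.2249]
tcp_rot: [-0.231, -2.776, -0.038]
contact_force: [0.1, 0.3, -3.4]
grip_width: 0.53
gripper_force: 53.4
```

```bash
python3 meas.py up4; python3 go.py 505,114,176,-10,-29
```

```text
tool torque [ 0.0209 -0.2993 -0.0038] sd [0.034  0.0195 0.028 ] force [-0.98  0.05  2.54]
t 15.78 grasp pt [504.4 114.6 175.6] width 0.5317173699012195 gf 53.38652864098549
505,114,176,-10,-29 slide [40.5 -0.4 18.3] rot [ -0.1 -49.5   0.6]
```

send_rows([
  {"slide": [6,0,0],"rot": [0,-7,0],"jaw": 1},
  {"slide": [13,1,1],"rot": [0,-14,0],"jaw": 1},
  {"slide": [20,1,3],"rot": [0,-21,0],"jaw": 1},
  {"slide": [26,1,6],"rot": [0,-28,0],"jaw": 1},
  {"slide": [31,1,10],"rot": [0,-35,0],"jaw": 1},
  {"slide": [36,1,14],"rot": [0,-42,0],"jaw": 1},
  {"slide": [40,1,18],"rot": [0,-48,0],"jaw": 1},
  {"slide": [40,1,18],"rot": [0,-48,0],"jaw": 1},
  {"slide": [40,1,18],"rot": [0,-48,0],"jaw": 1},
  {"slide": [40,1,18],"rot": [0,-48,0],"jaw": 1},
])

```text
time_s: 16.62
tcp_pos: [0.4796, 0.1196, 0.2229]
tcp_rot: [0.218, 2.657, -0.058]
contact_force: [-0.1, 0.1, -3.4]
grip_width: 0.526
gripper_force: 53.4
```

```bash
python3 meas.py down4; python3 go.py 505,114,176,-10,-29; python3 - <<'E'
from h import *
p=imaging.read_camera("top"); I=[cv2.imread(f"pics/{n}.png")[80:230,265:415] for n in("up4","down4")]
a=cv2.resize(cv2.hconcat(I),(760,380),interpolation=cv2.INTER_CUBIC); b=cv2.resize(p["pixels"][140:260,250:490],(380,190)); 
b=cv2.copyMakeBorder(b,0,0,0,380,cv2.BORDER_CONSTANT); cv2.imwrite("pics/fin.png",cv2.vconcat([a,b]))
E
```

```text
tool torque [ 0.0086  0.4239 -0.0106] sd [0.02   0.032  0.0201] force [ 1.23 -0.    2.49]
t 17.02 grasp pt [505.5 115.2 175.1] width 0.5328723064223682 gf 53.401224464178085
505,114,176,-10,-29 slide [ 1.3 -1.1 -0.9] rot [ 0.1 -1.5  0.5]
```

View pics/fin.png

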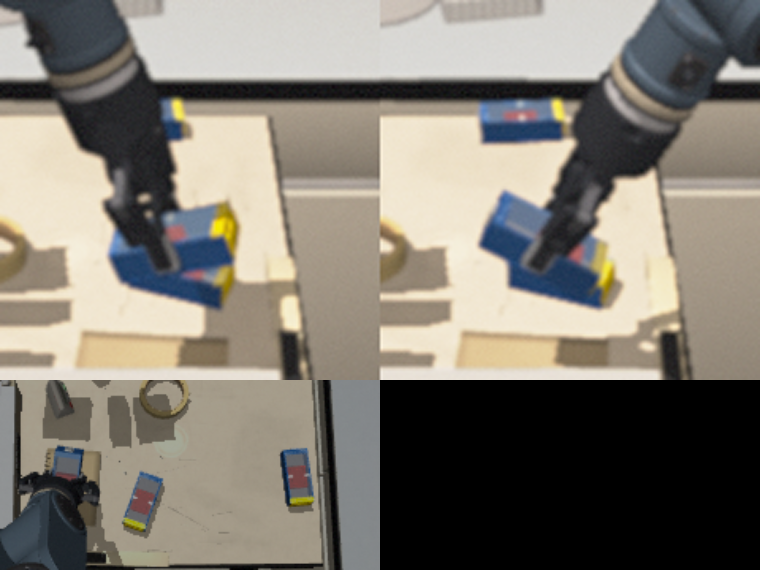

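In the last picture, case 2 is held nose down over the notebook with its red insert by the yellow nose, at about (583,255). Case 1 (143,502) and case 3 (297,477) lie flat where they stood.

```bash
python3 -c "
from plant import env
print(env.job_done())"
```

```text
the job is handed in; nothing more can be done
None
```

I handed the job in with the rattling case, the middle of the three, held about 15 cm over the notebook, tipped about 28° nose down with its insert at the nose. The left case tested quiet and is back flat where it stood; I never lifted the right-hand one because the rattler turned up second. The hand-in call returned no verdict.

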